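Clean off the extractor's cover and present its filter plate

TASK

With the scraper block, wipe the three loose offcuts off the dust extractor's shut cover sideways into the chip trough on its left, without touching them with the robot itself, then set the scraper down on the bench. Lift the cover, which has a pull bar, until it stands open on its own, draw the filter plate (the one with the pull tab) up out of its slot and hold it upright over the middle of the black inspection mat, about a hand's breadth above it: finish there, still holding it. Leave the blanking plate and the other things on the bench alone.

Things in the scene. Friction and masses are not known exactly. Their poses are not given: they have to be found in the camera images.
- housing: Grey filter box of a bench dust extractor, fixed: 150 (own x) x 190 (own y) x 104 mm tall, walls 6 mm, shut by a hinged aluminium cover. Front faces own -x (towards the robot), a black spout sticks out 50 mm low at the back (+x), a chip trough runs along its left (own +y) side. Origin: under the box's centre, at bench level.
- trough (a point): Centre of the floor of the steel chip trough fixed to the box's left (own +y) side: open on top, 150 mm along box x, box y = 95 to 190 mm, floor 4 mm above the bench, walls 55 mm high.
- slots (a point): Centre of the box's inner floor, 8 mm above the bench. Two upright guide slots for inserts, 14 mm wide, at box y = -35 and +35 mm from here, ribs 60 mm tall; each insert stands with its 126 mm length along box x and lifts straight up.
- flap (a joint): Cover hinge in rad: 0 = shut, flat on the box; grows as the cover is lifted; 1.57 = straight up; stop at 1.95. Stiff (about 2 to 4 N at the bar), stays where it is left. The cover is a flat aluminium sheet 150 (box x) x 194 (box y) x 5 mm centred on the box, its upper face 109 mm above the bench when shut; only the loose offcuts stand on it.
- flap_bar (a point): Middle of the cover's pull bar: round steel, 12 mm thick, 96 mm long, parallel to the hinge (along box y), held by arms at its two ends 45 mm in front of the cover's front edge, in the cover's plane, 104.5 mm above the bench when shut; free above, below and behind it between the arms (84 mm inside). It moves with the cover.
- flap_hinge (a point): Middle of the cover's hinge line, on the far (+x) upper edge of the box, 104 mm above the bench, 195 mm from the pull bar.
- filter: The filter plate, hidden under the cover in one of the two slots (either one): an aluminium frame with a wire-gridded pale paper filter, 126 (own x) x 8 (own y) x 58 (z) mm, with one pull tab in the middle of its top edge, 30 (x) x 12 (y) x 26 (z) mm, tab top 84 mm above the origin. Origin: centre of the underside, 8 mm above the bench when in its slot. Upright when own z points up. About 0.18 kg.
- blank: Blanking plate standing in the other slot: plain solid steel, 126 x 8 x 58 mm, no tab. Stays where it is. Origin: centre of the underside.
- scraper: Scraper block standing on the bench: a black bottom bar 24 (own x) x 120 (own y) x 16 mm with an upright wooden grip on it, 22 (x) x 70 (y) mm, from 16 to 78 mm above the underside. It scrapes with the bar's long 120 mm side, moving along own x. Origin: centre of the underside. About 0.16 kg.
- chip1: Loose flat steel offcut on the cover, 22 x 13 x 5 mm. Origin: centre of the underside. The three offcuts all start within 55 mm of the cover's centre.
- chip2: Loose steel offcut on the cover, 16 x 14 x 6 mm. Origin: centre of the underside.
- chip3: Loose L-shaped steel offcut on the cover, 24 x 20 x 6 mm. Origin: underside of its long leg.
- mat: Black rubber inspection mat, flat and fixed on the bench, 150 x 150 x 3 mm. Origin: its centre, at bench level.
- logbook: Bystander, to be left alone: closed green logbook, 210 x 150 x 18 mm, lying flat. Origin: centre of the underside.
- torch: Bystander, to be left alone: black pocket torch standing on its wider end, 34 mm across, 110 mm tall. Origin: centre of the underside.
- case: Bystander, to be left alone: black glasses case, 160 x 60 x 45 mm. Origin: centre of the underside.
- bracket: Bystander, to be left alone: bent aluminium L bracket, 60 x 45 mm, 40 mm tall. Origin: centre of the underside.
- tape: Bystander, to be left alone: grey tape measure, 70 x 62 mm, 36 mm tall, lying flat. Origin: centre of the underside.
- marker: Bystander, to be left alone: black marker pen, 135 mm long, 13 mm thick, lying. Origin: centre of the underside.
There are look-alikes about, which are no part of the job. There is more than one size of the mat; the job needs the smaller. What is shaped like the scraper but green is not meant.

How it is judged (in metres and radians):
On the way, in this order (a step that is already met when the one before it is completed fails the run):
1. the fingers hold the scraper up at the height of the shut cover, over the box (contact force between the fingers and scraper above 1 N and height (world z) of scraper above 0.095 m and horizontal distance between scraper and housing below 0.14 m and value of joint flap below 0.1 rad), for 0.1 s.
2. all three offcuts lie in the chip trough, the cover still shut (y of chip1 in the frame of housing between 0.09 and 0.195 m and x of chip1 in the frame of housing between -0.08 and 0.08 m and z of each of chip1, chip2, chip3 in the frame of housing below 0.06 m and y of chip2 in the frame of housing between 0.09 and 0.195 m and x of chip2 in the frame of housing between -0.08 and 0.08 m and y of chip3 in the frame of housing between 0.09 and 0.195 m and x of chip3 in the frame of housing between -0.08 and 0.08 m and value of joint flap below 0.1 rad), for 0.2 s.
3. the scraper is down on the bench and the cover stands open, the filter plate still in its slot (height (world z) of scraper below 0.04 m and not (y of scraper in the frame of housing between 0.09 and 0.195 m and x of scraper in the frame of housing between -0.08 and 0.08 m and z of scraper in the frame of housing below 0.06 m) and linear speed of scraper below 0.05 m/s and value of joint flap above 1.2 rad and distance of filter from where it was at the start of the episode below 0.02 m), for 0.2 s.
At the end, for the whole second after the job is handed in: Filter plate held at rest by the fingers alone, upright within 0.2 rad, within 50 mm of the mat's middle, lower edge 50 to 220 mm above the bench; cover open beyond 1.0 rad; offcuts in the trough; scraper on the bench outside it; blanking plate within 10 mm of its place (contact force between the fingers and filter above 1 N and height (world z) of filter between 0.05 and 0.22 m and horizontal distance between filter and mat below 0.05 m and angle between filter's own z axis and vertical below 0.2 rad and linear speed of filter below 0.03 m/s and contact force between filter and mat below 0.1 N and contact force between filter and housing below 0.1 N and value of joint flap above 1 rad and height (world z) of scraper below 0.04 m and not (y of scraper in the frame of housing between 0.09 and 0.195 m and x of scraper in the frame of housing between -0.08 and 0.08 m and z of scraper in the frame of housing below 0.06 m) and linear speed of scraper below 0.05 m/s and distance of blank from where it was at the start of the episode below 0.01 m and y of chip1 in the frame of housing between 0.09 and 0.195 m and x of chip1 in the frame of housing between -0.08 and 0.08 m and z of each of chip1, chip2, chip3 in the frame of housing below 0.06 m and y of chip2 in the frame of housing between 0.09 and 0.195 m and x of chip2 in the frame of housing between -0.08 and 0.08 m and y of chip3 in the frame of housing between 0.09 and 0.195 m and x of chip3 in the frame of housing between -0.08 and 0.08 m); the arm keeps its last pose, push and grip.
It fails at once if the fingers or the arm pushed an offcut (contact force between any of the arm, the fingers and chip1 above 0.5 N or contact force between any of the arm, the fingers and chip2 above 0.5 N or contact force between any of the arm, the fingers and chip3 above 0.5 N).
It fails at once if the blanking plate was moved by more than 20 mm (distance of blank from where it was at the start of the episode above 0.02 m).
It fails at once if a bystander was moved by more than 30 mm (distance of any of logbook, torch, case, bracket, tape, marker from where it was at the start of the episode above 0.03 m).
It also fails if it takes over 72 s, if anything falls off the work surface, if the arm or the gripper's body presses on something with over 40 N, if the wrist force passes 120 N, or if a joint passes its speed limit or range.

ROBOT

A 6-joint arm with a two-finger parallel gripper is mounted at the origin on the work surface. World frame = base frame: x ahead of the robot, y to its left, z up, the work surface at z = 0. Lengths are in mm, angles in rad, forces in N, time in s.
With the tool pointing down it reaches from about 275 to 1000 mm from the base axis. Payload 8.4 kg.
Tool frame: the origin (TCP) lies on the mounting face of the last link; the fingertips stand 173 mm ahead of it and the grasp point (between the pads) lies 155 mm ahead of it; z points along the fingers, y is the line along which they close (so a half turn about z gives the same grasp; the last joint's range is limited). The gripper opens to 85 mm and grips with 20 to 120 N. Pads are 22 mm wide; open, the fingers measure 114 mm over their backs; the gripper's body (76 mm by 85 mm) begins 54 mm behind the grasp point. The pads swing forward as they close: fully open they stand 13 mm farther back than shut.
Start: joints at [-1.348, 0.353, 1.633, -0, 1.155, -0.002], TCP at [139.318, -609.278, 404.681] pointing down, gripper open.
Joint ranges: [-2.63, 2.63], [-0.92, 2.1], [0.06, 2.66], [-1.3, 4.44], [0, 2.69], [-3.02, 3.02]. Speed limits (rad/s): [2.22, 2.22, 2.79, 3.14, 3.14, 3.14].

INTERFACE

Orientations are given as [roll, pitch, yaw] about the fixed x, y, z axes, in that order (R = Rz(yaw) Ry(pitch) Rx(roll)).
In Python, from rig import r gives the robot as it stands.
- The arm moves only by the tool apply_moves, never from a script. Its argument "deltas" is a list of rows, each an object with "claw": the gripper command: -1 is fully open, 1 is shut, values between are in proportion; "delta_pos": the shift along the tool's x, y, z in cm, a list of three; "yaw": the turn about the tool's z in rad. In form: [{"claw": claw, "delta_pos": [tx, ty, tz], "yaw": yaw}, ...]. A call has 1 to 8 rows; each row shifts and turns the commanded pose from where the row before left it, along the tool's axes as they then stand; what a row does not reach is not made up. A row lasts 1/8 s, in which the tool goes at most 62.5 mm and 10.7 degrees, less where a joint would pass 70% of its speed; a pose out of reach is approached as far as the arm can. A call with a gripper value outside its range is refused whole. The fingers move at their own pace and stop on an object; "grip_force" is the grip in N (left out, the last holds). Time passes only in rows, so rows that do not move let the fingers close. It gives the time, the measured TCP pose, the force, the opening and the grip force at its end, in the units of the state.
- r.sense(): the state, without advancing time (a new reading comes with each control period).
- r.grab_frame(name): name is "scene" or "top" or "wrist"; returns a dict with "img" (384x512x3 uint8, blue, green, red), "z_map" (384x512 float32, mm along the optical axis (not along the pixel's ray), 0 where there is no reading), "fx", "fy", "cx", "cy" (pixels), "eye" and "rotation" of the camera in the world; the wrist camera has in their place "T_tool_cam" (4x4, takes a point from camera to tool coordinates, whose origin is the TCP and whose axes are the flange's). Camera axes: x right, y up, looking along -z (the intrinsics and any distortion apply to the point x, -y, -z); pixel columns grow to the right and rows downward; lengths in mm; the calibration is good to about 2 mm. The wrist camera is an equidistant fisheye: a pixel r from the principal point sees the ray r / f radians off the axis. A picture is of the moment at which its call begins: read the wrist's pose just before it.
- r.sign_off(): hands the job in; it is judged then, once.
The state is a dict: "clock": time; "qpos": joint angles; "qvel": joint speeds; "joint_efforts": joint torques, N m; "eef_pos": TCP position; "tcp_rot": TCP orientation; "contact_force": force on the tool from outside, world axes, zero at the start; "wrist_torque": the same for the moment, N m; "opening": opening from 0.0 (shut) to 1.0 (fully open); "grasp_force": force on a finger pad.
Only numpy, scipy, OpenCV 4.12 (cv2) and the standard library are available. Lean on these libraries where they do the work, as an engineer would, in place of code of your own. Each camera call takes 0.05 s, during which the arm holds its last target. There are 200 camera calls.

## Working session

There is one attempt and no reset: what is moved stays moved. The work goes in short steps, Python scripts to look and compute and a tool call to move; the robot and the scene stay as the last step left them, time stands still between calls to the robot, and variables do not carry over. Pictures are saved under pics/ and viewed, at most 10 in all, crops included, and the job is handed in when it is done.

Besides the shell and the picture viewer there is one more tool, called after "Call:" in YAML: its name, and indented under it one key for each argument. apply_moves: Moves the arm, as the interface text tells. Its arguments: {"type":"object","properties":{"deltas":{"type":"array"},"grip_force":{"type":"number"}},"required":["deltas"]}

```bash
ls; mkdir -p pics; cat > h.py <<'E'
import numpy as np, cv2
from rig import r
from scipy.spatial.transform import Rotation as R
def rot(x):
    x=np.array(x,float); return x if x.shape==(3,3) else R.from_euler('xyz',x).as_matrix()
def cloud(f):
    z=f['z_map'];v,u=np.mgrid[:z.shape[0],:z.shape[1]]
    P=np.stack([(u-f['cx'])/f['fx']*z,-(v-f['cy'])/f['fy']*z,-z],-1)
    return P@rot(f['rotation']).T+np.array(f['eye'])
def tool(p):  # world point/vector in tool axes
    return rot(r.sense()['tcp_rot']).T@np.array(p)
E
python3 - <<'E'
from h import *
print(r.sense())
for n in('scene','top'):
    f=r.grab_frame(n); np.save('pics/'+n+'_c.npy',cloud(f)); cv2.imwrite(f'pics/{n}0.png',f['img']); np.save('pics/'+n+'_i.npy',f['img'])
    print(n,f['eye'],f['rotation'],f['fx'],f['cx'],f['cy'],[k for k in f])
E
```

```text
pics
{'clock': 0.0, 'qpos': array([-1.34844338e+00,  3.53668781e-01,  1.63412976e+00,  2.73714143e-05,
        1.15519935e+00, -2.40916174e-03]), 'qvel': array([-8.64288877e-05,  1.45156361e-04, -7.41835731e-04, -1.36562361e-03,
        1.37868124e-04, -2.31422139e-03]), 'joint_efforts': array([ 1.46666618e-03, -6.05248833e+01, -3.42068732e+01,  1.89991702e-04,
        9.44227329e-03, -1.94000182e-05]), 'eef_pos': array([ 139.24415034, -609.05450047,  403.95049658]), 'tcp_rot': array([-3.14018748e+00, -2.84112568e-05,  2.24751019e-01]), 'contact_force': array([ 0.2461074 ,  0.01337123, -0.17789723]), 'wrist_torque': array([-0.00603165, -0.0472344 ,  0.03202111]), 'grasp_force': 0.0, 'opening': 1.0014643783312511}
scene [1244.18164641 -114.53550089 1089.86321846] [ 0.62865062 -0.01350083  1.53840279] 419.2100997068221 259.51184275621875 191.55542334676147 ['img', 'z_map', 'fx', 'fy', 'cx', 'cy', 'eye', 'rotation']
top [ 366.98508489  -75.74550726 1377.31589596] [ 0.10549028 -0.00569635 -1.56567825] 423.16147664429144 260.6850546108662 192.69251435495585 ['img', 'z_map', 'fx', 'fy', 'cx', 'cy', 'eye', 'rotation']
```

View pics/top0.png

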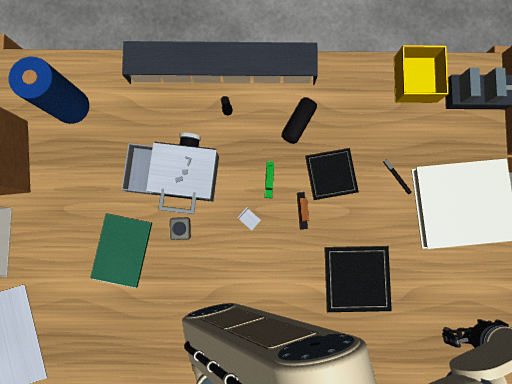

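View pics/scene0.png

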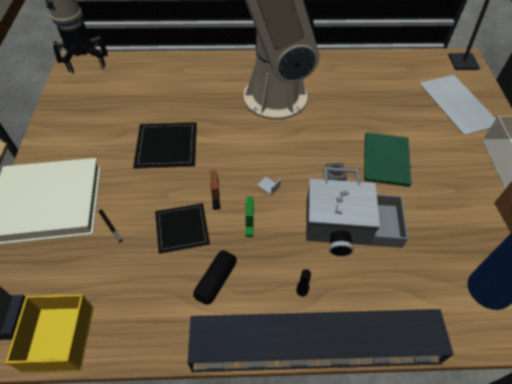

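The top view shows the box at about (183,171) with its trough on the left and three chips near (183,169). The pull bar is at (178,205), the wooden-grip scraper at (303,210) and the green look-alike at (269,180). The smaller mat is at (332,174), the larger at (358,279). Next I'll measure these.

```bash
python3 - <<'E'
from h import *
C=np.load('pics/top_c.npy');I=np.load('pics/top_i.npy').astype(int)
z=C[...,2];v,u=np.mgrid[:384,:512]
def win(a,b,c,d): return (u>=a)&(u<b)&(v>=c)&(v<d)
def rect(m,name,h=None):
    n,l,s,_=cv2.connectedComponentsWithStats(m.astype(np.uint8)); 
    i=1+np.argmax(s[1:,4]); P=C[l==i]; rc=cv2.minAreaRect(P[:,:2].astype(np.float32))
    print(name,np.round(rc[0],1),np.round(rc[1],1),round(rc[2],1),'z',np.round(np.percentile(P[:,2],[5,50,95]),1),len(P)); return rc
rect(win(115,225,135,200)&(z>98)&(z<118)&(I.min(-1)>100),'cover')
rect(win(155,205,190,218)&(z>85),'barregion')
rect(win(290,315,185,235)&(z>60),'grip')
rect(win(290,315,185,235)&(I.max(-1)<60),'bar black')
rect(win(290,315,185,235)&(z>8),'scraper')
rect(win(300,365,140,205)&(I.max(-1)<70),'mat small')
rect(win(318,398,240,315)&(I.max(-1)<70),'mat big')
m=win(155,212,145,195)&(z>98)&(I.mean(-1)<150)
n,l,s,c=cv2.connectedComponentsWithStats(m.astype(np.uint8))
for i in range(1,n):
    if s[i,4]>5: print('dark',c[i],s[i,4],np.round(C[l==i].mean(0)))
for nm,(a,b) in dict(torch=(226,105),case=(299,120),bracket=(249,218),tape=(179,228),green=(269,180)).items(): print(nm,np.round(C[b,a]))
E
python3 - <<'E'
import cv2
i=cv2.imread('pics/top0.png')[130:240,110:320]; cv2.imwrite('pics/crop1.png',cv2.resize(i,None,fx=3.8,fy=3.8,interpolation=cv2.INTER_CUBIC))
E
```

```text
cover [560.1 161. ] [195.6 171.6] 83.6 z [105.1 109.6 114.2] 3184
barregion [456.8  75. ] [338.7  91.7] 74.4 z [103.9 109.6 114.2] 532
grip [ 409.2 -166.7] [ 64.3 190. ] 43.6 z [70.7 78.1 82.7] 176
bar black [ 455.4 -215.3] [116.5  23.6] 5.0 z [12.1 17.7 69.8] 143
scraper [ 413.5 -179.9] [ 98.8 205.5] 49.7 z [13.  72.8 81.4] 330
mat small [ 531.5 -216.5] [178.1 394.7] 25.2 z [-0.8  4.1  8.7] 1874
mat big [ 251.  -277.7] [425.6 189.3] 84.1 z [0.4 5.  9.8] 2933
dark [194.17073171 146.41463415] 41 [642. 121. 106.]
dark [188.3125 160.1875] 16 [598. 137. 115.]
dark [185.07692308 172.23076923] 13 [561. 146. 115.]
dark [178.41176471 179.76470588] 17 [539. 166. 113.]
torch [776.  27.  96.]
case [ 745. -205.   42.]
bracket [430. -45.   3.]
tape [395. 174.  38.]
green [ 544. -108.   81.]
```

View pics/crop1.png

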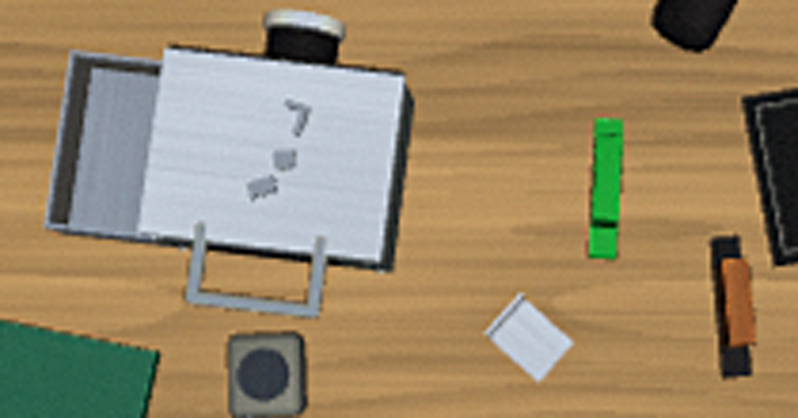

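The crop clearly shows the cover corners, the pull bar, the chips, and the scraper with its long axis near world x. I'll cast these pixels onto planes of known height.

```bash
cat >> h.py <<'E'
def cast(f,uv,h):
    uv=np.atleast_2d(uv).astype(float)
    d=np.c_[(uv[:,0]-f['cx'])/f['fx'],-(uv[:,1]-f['cy'])/f['fy'],-np.ones(len(uv))]@rot(f['rotation']).T
    e=np.array(f['eye']); return (e+d*((h-e[2])/d[:,2])[:,None])
E
python3 - <<'E'
from h import *
f=r.grab_frame('top');I=f['img'].astype(int);v,u=np.mgrid[:384,:512]
c=lambda L,h:cast(f,np.array(L)/3.8+[110,130],h)
def rect(P,n):
    P=P[:,:2];print(n,np.round(P.mean(0),1),'sides',np.round(np.linalg.norm(np.roll(P,-1,0)-P,axis=1)),'angs',np.round(np.degrees(np.arctan2(*(np.roll(P,-1,0)-P)[:,::-1].T)),1))
rect(c([(168,45),(406,73),(388,268),(140,236)],109),'cover')
rect(c([(190,297),(318,308)],104.5),'pullbar')
rect(c([(722,260),(748,258),(756,345),(728,347)],78),'grip')
rect(c([(711,237),(738,236),(751,376),(722,378)],14),'sbar')
print('chips',np.round(c([(298,118),(285,160),(262,187)],115)))
for n,b,dk in(('mat',(300,365,140,205),70),):
    m=((u>=b[0])&(u<b[1])&(v>=b[2])&(v<b[3])&(I.max(-1)<dk)).astype(np.uint8)
    m=cv2.morphologyEx(m,cv2.MORPH_OPEN,np.ones((3,3)));m=cv2.morphologyEx(m,cv2.MORPH_CLOSE,np.ones((5,5)))
    k,_=cv2.findContours(m,0,2);k=max(k,key=cv2.contourArea)
    rect(cast(f,cv2.boxPoints(cv2.minAreaRect(k)),3),n)
E
```

```text
cover [566.7 154.8] sides [192. 157. 198. 155.] angs [-96.5 175.7  82.9  -6.4]
pullbar [449.2 169.7] sides [102. 102.] angs [-94.6  85.4]
grip [ 453.1 -217. ] sides [21. 71. 23. 71.] angs [ -85.3 -175.1   94.4    3.7]
sbar [ 453.9 -217.1] sides [ 23. 119.  25. 120.] angs [ -87.5 -175.    94.2    4.2]
chips [[596. 137. 115.]
 [562. 146. 115.]
 [540. 164. 115.]]
mat [ 577.8 -314.7] sides [152. 149. 150. 148.] angs [ -79.4 -171.   100.5    9.7]
```

```bash
cat >> h.py <<'E'
def plan(p,yaw):
    s=r.sense();y=s['tcp_rot'][2];d=(y-yaw+np.pi/2)%np.pi-np.pi/2
    M=R.from_euler('xyz',[np.pi,0,y-d]).as_matrix()
    print('pos',np.round(s['eef_pos'],1),'yaw',round(y,3),'tool-yaw',round(d,3),'q6',round(s['qpos'][5],2),'then cm',np.round(M.T@(np.array(p)-s['eef_pos'])/10,2),'F',np.round(s['contact_force'],1),'open',round(s['opening'],3),'grip',round(s['grasp_force'],1),'t',round(s['clock'],2))
BC=np.array([567.,155.]);BY=-0.118
def box(x,y): return BC+[x*np.cos(BY)-y*np.sin(BY),x*np.sin(BY)+y*np.cos(BY)]
E
python3 -c "
from h import *
plan([453.5,-217,300],0.08)"
```

```text
pos [ 139.3 -609.1  404.1] yaw 0.225 tool-yaw 0.145 q6 -0.0 then cm [ 34.45 -36.57  10.41] F [-0.2  0.9 -0.3] open 1.0 grip 0.0 t 0.15
```

Call:
apply_moves:
  deltas:
    - {"claw": -1,"delta_pos": [0,0,0],"yaw": 0.145}
    - {"claw": -1,"delta_pos": [3.8,-4.1,1],"yaw": 0}
    - {"claw": -1,"delta_pos": [3.8,-4.1,1],"yaw": 0}
    - {"claw": -1,"delta_pos": [3.8,-4.1,1],"yaw": 0}
    - {"claw": -1,"delta_pos": [3.8,-4.1,1],"yaw": 0}
    - {"claw": -1,"delta_pos": [3.8,-4.1,1],"yaw": 0}
    - {"claw": -1,"delta_pos": [3.8,-4.1,1],"yaw": 0}
    - {"claw": -1,"delta_pos": [3.8,-4.1,1],"yaw": 0}

```text
clock: 1.15
eef_pos: [382.4, -300.4, 334.4]
tcp_rot: [3.141, -0.0, 0.08]
contact_force: [0.9, -0.5, 0.4]
opening: 1.004
grasp_force: 0.0
```

Call:
apply_moves:
  deltas:
    - {"claw": -1,"delta_pos": [3.9,-4.0,1.7],"yaw": 0}
    - {"claw": -1,"delta_pos": [3.9,-4.0,1.7],"yaw": 0}
    - {"claw": -1,"delta_pos": [0,0,0],"yaw": 0}
    - {"claw": -1,"delta_pos": [0,0,0],"yaw": 0}

```text
clock: 1.65
eef_pos: [452.9, -215.9, 300.5]
tcp_rot: [-3.142, 0.001, 0.081]
contact_force: [-0.5, 1.0, 0.3]
opening: 0.999
grasp_force: 0.0
```

```bash
python3 -c "
from h import *
plan([453.5,-217,210],0.08)
f=r.grab_frame('wrist');cv2.imwrite('pics/w1.png',f['img']);print({k:f[k] for k in f if k not in('img','z_map')})"
```

```text
pos [ 452.9 -215.9  300.5] yaw 0.081 tool-yaw 0.001 q6 1.04 then cm [0.05 0.11 9.05] F [-0.5  1.   0.3] open 0.999 grip 0.0 t 1.65
{'fx': 297.3186396354542, 'fy': 297.3186396354542, 'cx': 252.54755166592358, 'cy': 194.460293742, 'T_tool_cam': array([[-6.48031238e-04,  9.65802435e-01,  2.59278298e-01,
         6.55092599e+01],
       [ 9.99999776e-01,  5.83048032e-04,  3.27531786e-04,
        -1.70516325e-01],
       [ 1.65159295e-04,  2.59278452e-01, -9.65802597e-01,
         2.98747327e+01],
       [ 0.00000000e+00,  0.00000000e+00,  0.00000000e+00,
         1.00000000e+00]])}
```

View pics/w1.png

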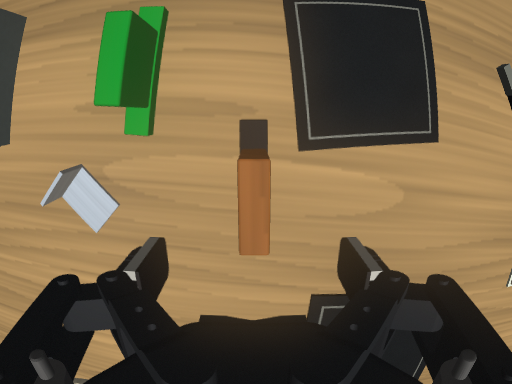

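The wooden grip at (254,205) sits centred between the fingers and in line with them. I'll go down and grip.

Call:
apply_moves:
  deltas:
    - {"claw": -1,"delta_pos": [0,0.1,3],"yaw": 0}
    - {"claw": -1,"delta_pos": [0,0,3],"yaw": 0}
    - {"claw": -1,"delta_pos": [0,0,3],"yaw": 0}
    - {"claw": 1,"delta_pos": [0,0,0],"yaw": 0}
    - {"claw": 1,"delta_pos": [0,0,0],"yaw": 0}
    - {"claw": 1,"delta_pos": [0,0,0],"yaw": 0}
    - {"claw": 1,"delta_pos": [0,0,0],"yaw": 0}
    - {"claw": 1,"delta_pos": [0,0,0],"yaw": 0}
  grip_force: 60

```text
clock: 2.7
eef_pos: [453.4, -217.4, 211.9]
tcp_rot: [3.14, -0.002, 0.08]
contact_force: [-1.9, -2.2, 8.4]
opening: 0.25
grasp_force: 59.1
```

```bash
python3 -c "
from h import *
p=box(0,-83);print(p);plan([*p,380],-0.118)"
```

```text
[557.22871279  72.57717582]
pos [ 453.4 -217.4  211.9] yaw 0.08 tool-yaw 0.198 q6 1.04 then cm [  6.9  -30.02 -16.81] F [-1.9 -2.2  8.4] open 0.25 grip 59.1 t 2.7
```

Call:
apply_moves:
  deltas:
    - {"claw": 1,"delta_pos": [0,0,-5.6],"yaw": 0}
    - {"claw": 1,"delta_pos": [0,0,-5.6],"yaw": 0}
    - {"claw": 1,"delta_pos": [0,0,-5.6],"yaw": 0}
    - {"claw": 1,"delta_pos": [0,0,0],"yaw": 0.1}
    - {"claw": 1,"delta_pos": [0,0,0],"yaw": 0.098}
    - {"claw": 1,"delta_pos": [1.2,-5.3,0],"yaw": 0}
    - {"claw": 1,"delta_pos": [1.2,-5.3,0],"yaw": 0}
    - {"claw": 1,"delta_pos": [1.2,-5.3,0],"yaw": 0}

```text
clock: 3.7
eef_pos: [507.6, -61.8, 379.1]
tcp_rot: [3.142, -0.001, -0.119]
contact_force: [0.8, 0.2, -2.0]
opening: 0.247
grasp_force: 59.8
```

Call:
apply_moves:
  deltas:
    - {"claw": 1,"delta_pos": [1.2,-5.3,0],"yaw": 0}
    - {"claw": 1,"delta_pos": [1.2,-5.3,0],"yaw": 0}
    - {"claw": 1,"delta_pos": [0.9,-5.3,0],"yaw": 0}
    - {"claw": 1,"delta_pos": [0,0,0],"yaw": 0}
    - {"claw": 1,"delta_pos": [0,0,0],"yaw": 0}

```text
clock: 4.32
eef_pos: [558.6, 90.8, 378.6]
tcp_rot: [3.141, 0.001, -0.117]
contact_force: [0.1, 0.5, -2.2]
opening: 0.247
grasp_force: 60.3
```

```bash
python3 - <<'E'
from h import *
p=box(0,-62);plan([*p,324],-0.118)
f=r.grab_frame('scene');cv2.imwrite('pics/s1.png',cv2.resize(f['img'][100:280,250:450],None,fx=3,fy=3))
E
```

```text
pos [558.6  90.8 378.6] yaw -0.117 tool-yaw 0.001 q6 1.85 then cm [ 0.07 -0.28  5.46] F [ 0.1  0.5 -2.2] open 0.247 grip 60.3 t 4.33
```

View pics/s1.png

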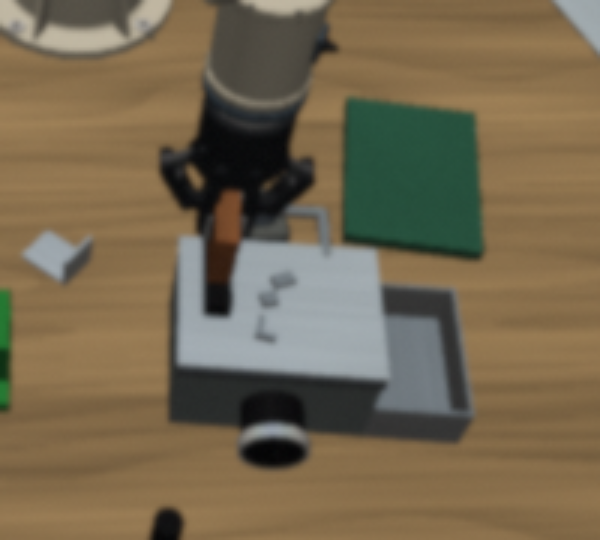

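The scraper is over the cover on the right of the chips, well aligned, with all three chips within its bar's span. I'll lower it to just above the cover.

Call:
apply_moves:
  deltas:
    - {"claw": 1,"delta_pos": [0.1,0,2.4],"yaw": 0}
    - {"claw": 1,"delta_pos": [0,0,2.4],"yaw": 0}
    - {"claw": 1,"delta_pos": [0,0,0.7],"yaw": 0}
    - {"claw": 1,"delta_pos": [0,0,0.1],"yaw": 0}
    - {"claw": 1,"delta_pos": [0,0,0],"yaw": 0}

```text
clock: 5.0
eef_pos: [560.4, 90.2, 323.6]
tcp_rot: [-3.141, -0.001, -0.119]
contact_force: [0.3, -0.0, -1.8]
opening: 0.25
grasp_force: 60.2
```

Call:
apply_moves:
  deltas:
    - {"claw": 1,"delta_pos": [0,0,0.15],"yaw": 0}
    - {"claw": 1,"delta_pos": [0,0,0],"yaw": 0}

```text
clock: 5.25
eef_pos: [560.1, 90.5, 321.5]
tcp_rot: [-3.141, -0.001, -0.118]
contact_force: [-0.1, -0.8, -1.8]
opening: 0.25
grasp_force: 60.2
```

Call:
apply_moves:
  deltas:
    - {"claw": 1,"delta_pos": [0,-1.5,0],"yaw": 0}
    - {"claw": 1,"delta_pos": [0,-1.5,0],"yaw": 0}
    - {"claw": 1,"delta_pos": [0,-1.5,0],"yaw": 0}
    - {"claw": 1,"delta_pos": [0,-1.5,0],"yaw": 0}
    - {"claw": 1,"delta_pos": [0,-1.5,0],"yaw": 0}
    - {"claw": 1,"delta_pos": [0,-1.5,0],"yaw": 0}
    - {"claw": 1,"delta_pos": [0,-1.5,0],"yaw": 0}
    - {"claw": 1,"delta_pos": [0,-1.5,0],"yaw": 0}

```text
clock: 6.25
eef_pos: [574.3, 210.6, 321.1]
tcp_rot: [3.142, 0.0, -0.118]
contact_force: [1.0, 0.2, -1.8]
opening: 0.251
grasp_force: 60.3
```

Call:
apply_moves:
  deltas:
    - {"claw": 1,"delta_pos": [0,-1.2,0],"yaw": 0}
    - {"claw": 1,"delta_pos": [0,-1.2,0],"yaw": 0}
    - {"claw": 1,"delta_pos": [0,-1.2,0],"yaw": 0}
    - {"claw": 1,"delta_pos": [0,-1.2,0],"yaw": 0}
    - {"claw": 1,"delta_pos": [0,-0.8,0],"yaw": 0}
    - {"claw": 1,"delta_pos": [0,0,0],"yaw": 0}
    - {"claw": 1,"delta_pos": [0,0,-4],"yaw": 0}
    - {"claw": 1,"delta_pos": [0,0,-4],"yaw": 0}

```text
clock: 7.25
eef_pos: [580.7, 264.8, 401.6]
tcp_rot: [3.141, 0.001, -0.119]
contact_force: [1.3, 0.5, -1.1]
opening: 0.248
grasp_force: 60.1
```

Call:
apply_moves:
  deltas:
    - {"claw": 1,"delta_pos": [0,6,0],"yaw": 0}
    - {"claw": 1,"delta_pos": [0,6,0],"yaw": 0}
    - {"claw": 1,"delta_pos": [0,6,0],"yaw": 0}
    - {"claw": 1,"delta_pos": [0,6,0],"yaw": 0}

```text
clock: 7.75
eef_pos: [551.8, 24.9, 401.4]
tcp_rot: [3.141, -0.0, -0.118]
contact_force: [1.0, 0.0, -1.9]
opening: 0.253
grasp_force: 60.3
```

```bash
python3 - <<'E'
from h import *
plan([453.5,-217,225],0.08)
f=r.grab_frame('scene');g=r.grab_frame('top')
cv2.imwrite('pics/s2.png',np.hstack([cv2.resize(f['img'][150:260,290:420],(520,440)),cv2.resize(g['img'][130:220,115:225][:, :70],(280,440))]))
E
```

```text
pos [551.8  24.9 401.4] yaw -0.118 tool-yaw -0.198 q6 1.73 then cm [-11.73  23.32  17.64] F [ 1.   0.  -1.9] open 0.253 grip 60.3 t 7.75
```

View pics/s2.png

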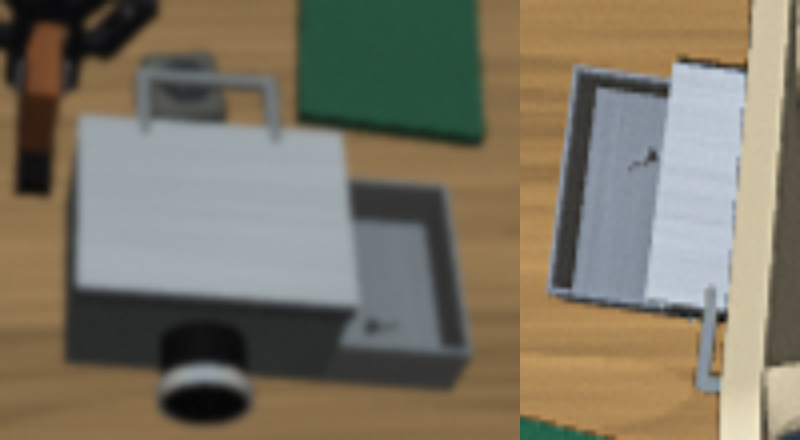

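The cover is clear. The trough shows only one piece, the L near (380,325), and the others may be hidden behind the box wall. I'll look straight down into the trough with the wrist camera.

Call:
apply_moves:
  deltas:
    - {"claw": 1,"delta_pos": [-1.5,-6,0],"yaw": 0}
    - {"claw": 1,"delta_pos": [-1.5,-6,0],"yaw": 0}
    - {"claw": 1,"delta_pos": [-1.5,-6,0],"yaw": 0}
    - {"claw": 1,"delta_pos": [-1.5,-6,0],"yaw": 0}
    - {"claw": 1,"delta_pos": [-1.5,-5,0],"yaw": 0}
    - {"claw": 1,"delta_pos": [0,0,0],"yaw": 0}
    - {"claw": 1,"delta_pos": [0,0,0],"yaw": 0}

```text
clock: 8.72
eef_pos: [512.0, 323.5, 401.0]
tcp_rot: [3.141, 0.0, -0.117]
contact_force: [-0.0, 0.4, -1.9]
opening: 0.249
grasp_force: 60.6
```

```bash
python3 - <<'E'
from h import *
plan([453.5,-217,225],0.08)
f=r.grab_frame('wrist');cv2.imwrite('pics/w2.png',f['img'])
E
```

```text
pos [512.  323.5 401. ] yaw -0.117 tool-yaw -0.197 q6 2.25 then cm [-10.15  53.41  17.6 ] F [-0.   0.4 -1.9] open 0.249 grip 60.6 t 8.72
```

View pics/w2.png

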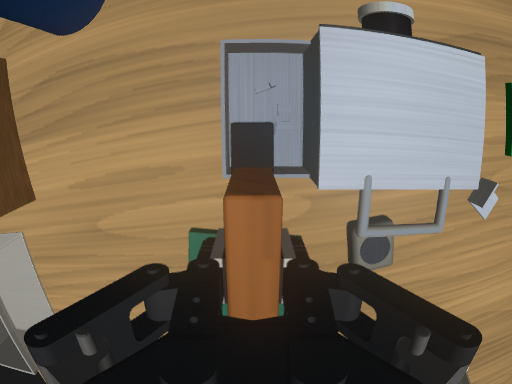

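The wrist view shows the L at (267,88) and a second chip at about (284,115). The scraper hides the front of the trough, so I'll back off a little for one clear crop.

Call:
apply_moves:
  deltas:
    - {"claw": 1,"delta_pos": [-2,5,0],"yaw": 0}
    - {"claw": 1,"delta_pos": [-2,5,0],"yaw": 0}
    - {"claw": 1,"delta_pos": [0,0,0],"yaw": 0}

```text
clock: 9.15
eef_pos: [459.0, 225.3, 401.0]
tcp_rot: [3.14, 0.002, -0.122]
contact_force: [0.5, 0.2, -2.4]
opening: 0.245
grasp_force: 60.6
```

```bash
python3 - <<'E'
from h import *
plan([453.5,-217,225],0.08)
f=r.grab_frame('wrist');cv2.imwrite('pics/w3.png',cv2.resize(f['img'][0:200,60:326],None,fx=3,fy=3,interpolation=cv2.INTER_CUBIC))
E
```

```text
pos [459.  225.3 401. ] yaw -0.122 tool-yaw -0.202 q6 2.15 then cm [-4.09 44.04 17.6 ] F [ 0.5  0.2 -2.4] open 0.245 grip 60.6 t 9.15
```

View pics/w3.png

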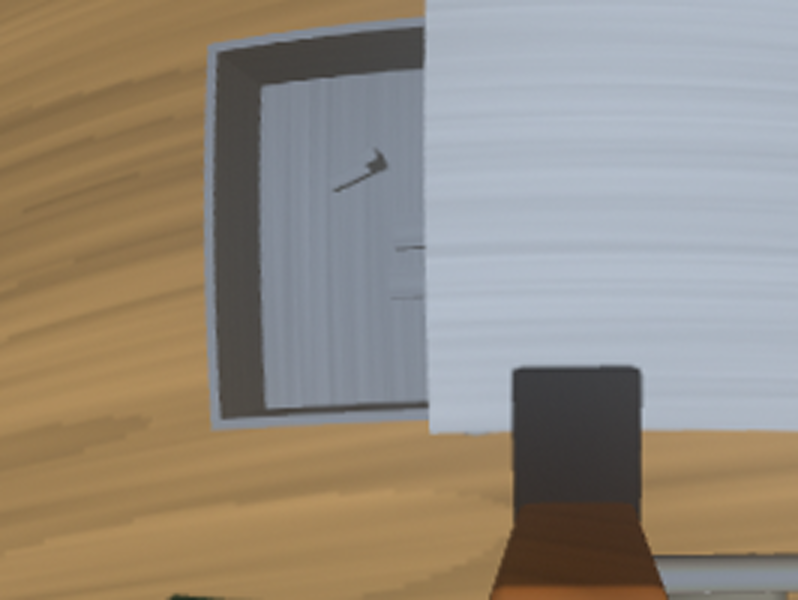

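All three lie in the trough: the L at (360,170) and two flat ones at (410,247) and (405,297). Now I'll take the scraper back to its own spot.

Call:
apply_moves:
  deltas:
    - {"claw": 1,"delta_pos": [0,0,0],"yaw": -0.1}
    - {"claw": 1,"delta_pos": [0,0,0],"yaw": -0.1}
    - {"claw": 1,"delta_pos": [-0.5,5.5,0],"yaw": 0}
    - {"claw": 1,"delta_pos": [-0.5,5.5,0],"yaw": 0}
    - {"claw": 1,"delta_pos": [-0.5,5.5,0],"yaw": 0}
    - {"claw": 1,"delta_pos": [-0.5,5.5,0],"yaw": 0}
    - {"claw": 1,"delta_pos": [-0.5,5.5,0],"yaw": 0}
    - {"claw": 1,"delta_pos": [-0.5,5.5,1.5],"yaw": 0}

```text
clock: 10.2
eef_pos: [458.7, -104.6, 387.4]
tcp_rot: [3.14, -0.004, 0.081]
contact_force: [1.5, 0.0, -3.0]
opening: 0.253
grasp_force: 60.9
```

Call:
apply_moves:
  deltas:
    - {"claw": 1,"delta_pos": [-0.5,5.5,3],"yaw": 0}
    - {"claw": 1,"delta_pos": [-0.5,5.5,3],"yaw": 0}
    - {"claw": 1,"delta_pos": [0,0,3.5],"yaw": 0}
    - {"claw": 1,"delta_pos": [0,0,3.5],"yaw": 0}
    - {"claw": 1,"delta_pos": [0,0,3],"yaw": 0}
    - {"claw": 1,"delta_pos": [0,0,0],"yaw": 0}
    - {"claw": 1,"delta_pos": [0,0,0],"yaw": 0}

```text
clock: 11.08
eef_pos: [457.5, -212.5, 227.4]
tcp_rot: [3.141, -0.001, 0.081]
contact_force: [0.7, 0.4, -1.5]
opening: 0.25
grasp_force: 60.7
```

```bash
python3 -c "
from h import *
plan([453.5,-217,211.5],0.08)"
```

```text
pos [ 457.5 -212.5  227.4] yaw 0.081 tool-yaw 0.001 q6 1.05 then cm [-0.44  0.42  1.59] F [ 0.7  0.4 -1.5] open 0.25 grip 60.7 t 11.07
```

Call:
apply_moves:
  deltas:
    - {"claw": 1,"delta_pos": [0,0,1.0],"yaw": 0}
    - {"claw": 1,"delta_pos": [0,0,0.6],"yaw": 0}
    - {"claw": 1,"delta_pos": [0,0,0],"yaw": 0}
    - {"claw": -1,"delta_pos": [0,0,0],"yaw": 0}
    - {"claw": -1,"delta_pos": [0,0,0],"yaw": 0}
    - {"claw": -1,"delta_pos": [0,0,0],"yaw": 0}
    - {"claw": -1,"delta_pos": [0,0,0],"yaw": 0}
    - {"claw": -1,"delta_pos": [0,0,-5],"yaw": 0}

```text
clock: 12.08
eef_pos: [455.5, -211.4, 258.2]
tcp_rot: [-3.138, 0.006, 0.082]
contact_force: [0.8, 0.1, 0.5]
opening: 0.996
grasp_force: 0.0
```

Call:
apply_moves:
  deltas:
    - {"claw": -1,"delta_pos": [0,0,-5.5],"yaw": 0}
    - {"claw": -1,"delta_pos": [0,0,-5.5],"yaw": 0}
    - {"claw": -1,"delta_pos": [0,0,0],"yaw": 0}

```text
clock: 12.45
eef_pos: [458.0, -212.6, 374.7]
tcp_rot: [3.138, -0.007, 0.082]
contact_force: [0.5, -0.3, -0.2]
opening: 1.004
grasp_force: 0.0
```

```bash
python3 -c "
from h import *
p=box(-120,0);print(p)
plan([*p,340],-0.118+np.pi/2)"
```

```text
[447.83447106 169.12716223]
pos [ 458.  -212.6  374.7] yaw 0.082 tool-yaw -1.371 q6 1.05 then cm [37.79 -5.51  3.47] F [ 0.5 -0.3 -0.2] open 1.004 grip 0.0 t 12.45
```

Call:
apply_moves:
  deltas:
    - {"claw": -1,"delta_pos": [0,0,0],"yaw": -0.1714}
    - {"claw": -1,"delta_pos": [0,0,0],"yaw": -0.1714}
    - {"claw": -1,"delta_pos": [0,0,0],"yaw": -0.1714}
    - {"claw": -1,"delta_pos": [0,0,0],"yaw": -0.1714}
    - {"claw": -1,"delta_pos": [0,0,0],"yaw": -0.1714}
    - {"claw": -1,"delta_pos": [0,0,0],"yaw": -0.1714}
    - {"claw": -1,"delta_pos": [0,0,0],"yaw": -0.1714}
    - {"claw": -1,"delta_pos": [0,0,0],"yaw": -0.1714}

```text
clock: 13.45
eef_pos: [456.4, -211.8, 369.2]
tcp_rot: [-3.14, -0.001, 1.459]
contact_force: [-0.6, 0.2, -0.1]
opening: 0.999
grasp_force: 0.0
```

Call:
apply_moves:
  deltas:
    - {"claw": -1,"delta_pos": [5.4,-0.8,0],"yaw": 0}
    - {"claw": -1,"delta_pos": [5.4,-0.8,0],"yaw": 0}
    - {"claw": -1,"delta_pos": [5.4,-0.8,0],"yaw": 0}
    - {"claw": -1,"delta_pos": [5.4,-0.8,0],"yaw": 0}
    - {"claw": -1,"delta_pos": [5.4,-0.8,0],"yaw": 0}
    - {"claw": -1,"delta_pos": [5.4,-0.8,0],"yaw": 0}
    - {"claw": -1,"delta_pos": [5.4,-0.7,0],"yaw": 0}
    - {"claw": -1,"delta_pos": [0,0,0],"yaw": 0}

```text
clock: 14.45
eef_pos: [446.1, 172.8, 369.5]
tcp_rot: [-3.141, -0.0, 1.457]
contact_force: [0.6, 0.5, -0.2]
opening: 1.0
grasp_force: 0.0
```

```bash
python3 - <<'E'
from h import *
p=box(-120,0)
plan([*p,262],-0.118+np.pi/2)
f=r.grab_frame('wrist');cv2.imwrite('pics/w4.png',f['img'])
E
```

```text
pos [446.1 172.8 369.5] yaw 1.457 tool-yaw 0.005 q6 0.48 then cm [-0.34  0.21 10.75] F [ 0.6  0.5 -0.2] open 1.0 grip 0.0 t 14.45
```

View pics/w4.png

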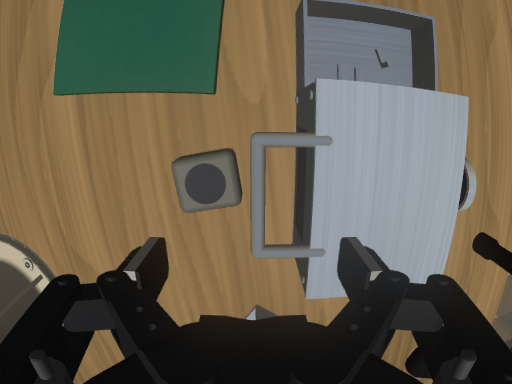

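The pull bar shows at u≈258, rows 132–258, nearly centred between the fingers.

```bash
cat >> h.py <<'E'
def wcast(f,s,uv,h):
    uv=np.atleast_2d(uv).astype(float);d=uv-[f['cx'],f['cy']];rr=np.linalg.norm(d,axis=1);t=rr/f['fx']
    k=np.sin(t)/np.maximum(rr,1e-9);D=np.c_[d[:,0]*k,-d[:,1]*k,-np.cos(t)]
    T=np.array(f['T_tool_cam']);Rw=rot(s['tcp_rot']);D=D@T[:3,:3].T@Rw.T;e=Rw@T[:3,3]+s['eef_pos']
    return e+D*((h-e[2])/D[:,2])[:,None]
E
python3 - <<'E'
from h import *
s=r.sense();f=r.grab_frame('wrist')
P=wcast(f,s,[(258,140),(257,250),(258,195)],104.5);print(np.round(P,1))
Q=wcast(f,s,[(316,80),(468,97),(307,298)],109);print(np.round(Q,1))
plan([*P[2,:2],262],-0.118+np.pi/2)
E
```

```text
[[455.2 217.3 104.5]
 [444.  123.3 104.5]
 [450.3 172.6 104.5]]
[[505.2 260.2 109. ]
 [654.3 244.6 109. ]
 [485.3  68.9 109. ]]
pos [446.1 170.1 369.4] yaw 1.455 tool-yaw 0.002 q6 0.48 then cm [ 0.3   0.38 10.74] F [-0.5 -0.5  0.3] open 0.999 grip 0.0 t 14.55
```

Call:
apply_moves:
  deltas:
    - {"claw": 0.25,"delta_pos": [0,0.35,0],"yaw": 0}
    - {"claw": 0.25,"delta_pos": [0,0,0],"yaw": 0}
    - {"claw": 0.25,"delta_pos": [0,0,0],"yaw": 0}
    - {"claw": 0.25,"delta_pos": [0,0,0],"yaw": 0}
    - {"claw": 0.25,"delta_pos": [0,0,4],"yaw": 0}
    - {"claw": 0.25,"delta_pos": [0,0,4],"yaw": 0}
    - {"claw": 0.25,"delta_pos": [0,0,3],"yaw": 0}
    - {"claw": 0.25,"delta_pos": [0,0,0],"yaw": 0}

```text
clock: 15.55
eef_pos: [449.3, 169.0, 258.9]
tcp_rot: [-3.138, 0.002, 1.453]
contact_force: [1.1, -0.0, 0.9]
opening: 0.376
grasp_force: 0.0
```

Call:
apply_moves:
  deltas:
    - {"claw": 1,"delta_pos": [0,0,0],"yaw": 0}
    - {"claw": 1,"delta_pos": [0,0,0],"yaw": 0}
    - {"claw": 1,"delta_pos": [0,0,0],"yaw": 0}
    - {"claw": 1,"delta_pos": [0,0,0],"yaw": 0}
  grip_force: 35

```text
clock: 16.05
eef_pos: [449.6, 169.6, 261.6]
tcp_rot: [-3.141, -0.001, 1.453]
contact_force: [-5.5, 3.4, 0.1]
opening: 0.125
grasp_force: 34.2
```

Call:
apply_moves:
  deltas:
    - {"claw": 1,"delta_pos": [0,0.07,-1.65],"yaw": 0}
    - {"claw": 1,"delta_pos": [0,0.21,-1.65],"yaw": 0}
    - {"claw": 1,"delta_pos": [0,0.35,-1.6],"yaw": 0}
    - {"claw": 1,"delta_pos": [0,0.49,-1.6],"yaw": 0}
    - {"claw": 1,"delta_pos": [0,0.62,-1.53],"yaw": 0}
    - {"claw": 1,"delta_pos": [0,0.74,-1.49],"yaw": 0}
    - {"claw": 1,"delta_pos": [0,0.87,-1.4],"yaw": 0}
    - {"claw": 1,"delta_pos": [0,0.99,-1.34],"yaw": 0}

```text
clock: 17.05
eef_pos: [491.3, 164.8, 384.4]
tcp_rot: [-3.136, -0.001, 1.452]
contact_force: [-11.2, 6.5, 3.6]
opening: 0.122
grasp_force: 34.3
```

Call:
apply_moves:
  deltas:
    - {"claw": 1,"delta_pos": [0,1.1,-1.23],"yaw": 0}
    - {"claw": 1,"delta_pos": [0,1.19,-1.16],"yaw": 0}
    - {"claw": 1,"delta_pos": [0,1.29,-1.05],"yaw": 0}
    - {"claw": 1,"delta_pos": [0,1.38,-0.92],"yaw": 0}
    - {"claw": 1,"delta_pos": [0,1.45,-0.8],"yaw": 0}
    - {"claw": 1,"delta_pos": [0,1.51,-0.68],"yaw": 0}
    - {"claw": 1,"delta_pos": [0,3.16,-0.97],"yaw": 0}
    - {"claw": 1,"delta_pos": [0,3.29,-0.41],"yaw": 0}

```text
clock: 18.05
eef_pos: [636.0, 148.2, 458.6]
tcp_rot: [3.14, -0.003, 1.453]
contact_force: [-2.8, 7.3, 5.1]
opening: 0.123
grasp_force: 36.1
```

Call:
apply_moves:
  deltas:
    - {"claw": 1,"delta_pos": [0,3.2,0.1],"yaw": 0}
    - {"claw": 1,"delta_pos": [0,0,0],"yaw": 0}
    - {"claw": 1,"delta_pos": [0,0,0],"yaw": 0}

```text
clock: 18.42
eef_pos: [668.5, 144.4, 457.0]
tcp_rot: [3.137, -0.003, 1.453]
contact_force: [2.9, 5.5, 2.1]
opening: 0.125
grasp_force: 35.6
```

Call:
apply_moves:
  deltas:
    - {"claw": 0,"delta_pos": [0,0,0],"yaw": 0}
    - {"claw": 0,"delta_pos": [0,0,0],"yaw": 0}
    - {"claw": 0,"delta_pos": [0,0,0],"yaw": 0}
    - {"claw": 0,"delta_pos": [0,0,-3],"yaw": 0}
    - {"claw": 0,"delta_pos": [0,0,-4],"yaw": 0}
    - {"claw": 0,"delta_pos": [0,0,0],"yaw": 0}

```text
clock: 19.18
eef_pos: [668.1, 143.7, 528.2]
tcp_rot: [3.136, -0.002, 1.453]
contact_force: [-0.2, 0.7, -0.6]
opening: 0.501
grasp_force: 0.0
```

```bash
python3 - <<'E'
from h import *
p=box(-25,-80)
plan([*p,430],-0.118+np.pi/2)
E
```

```text
pos [668.1 143.7 528.2] yaw 1.453 tool-yaw 0.0 q6 0.33 then cm [ -8.07 -12.67   9.82] F [-0.2  0.7 -0.6] open 0.501 grip 0.0 t 19.18
```

Call:
apply_moves:
  deltas:
    - {"claw": 0,"delta_pos": [0,-5,0],"yaw": 0}
    - {"claw": 0,"delta_pos": [0,-5,0],"yaw": 0}
    - {"claw": 0,"delta_pos": [0,0,0],"yaw": -0.1745}
    - {"claw": 0,"delta_pos": [0,0,0],"yaw": -0.1745}
    - {"claw": 0,"delta_pos": [0,0,0],"yaw": -0.1745}
    - {"claw": 0,"delta_pos": [0,0,0],"yaw": -0.1745}
    - {"claw": 0,"delta_pos": [0,0,0],"yaw": -0.1745}
    - {"claw": 0,"delta_pos": [0,0,0],"yaw": -0.1745}

```text
clock: 20.18
eef_pos: [568.1, 155.3, 523.3]
tcp_rot: [-3.14, -0.001, 2.506]
contact_force: [-0.7, 0.3, -0.2]
opening: 0.5
grasp_force: 0.0
```

Call:
apply_moves:
  deltas:
    - {"claw": 0,"delta_pos": [0,0,0],"yaw": -0.1745}
    - {"claw": 0,"delta_pos": [0,0,0],"yaw": -0.1745}
    - {"claw": 0,"delta_pos": [0,0,0],"yaw": -0.1745}
    - {"claw": 0,"delta_pos": [0,0,5],"yaw": 0}
    - {"claw": 0,"delta_pos": [0,0,5],"yaw": 0}
    - {"claw": 0,"delta_pos": [0,0,0],"yaw": 0}
    - {"claw": 0,"delta_pos": [0,0,0],"yaw": 0}

```text
clock: 21.05
eef_pos: [568.9, 155.5, 425.7]
tcp_rot: [3.141, 0.001, 3.023]
contact_force: [0.2, 0.4, 0.7]
opening: 0.496
grasp_force: 0.0
```

```bash
python3 - <<'E'
from h import *
p=box(0,0)
plan([*p,430],-0.118)
f=r.grab_frame('wrist');cv2.imwrite('pics/w5.png',f['img'])
E
```

```text
pos [568.9 155.5 425.7] yaw 3.023 tool-yaw -0.0 q6 -1.19 then cm [ 0.18 -0.07 -0.43] F [0.2 0.4 0.7] open 0.496 grip 0.0 t 21.05
```

View pics/w5.png

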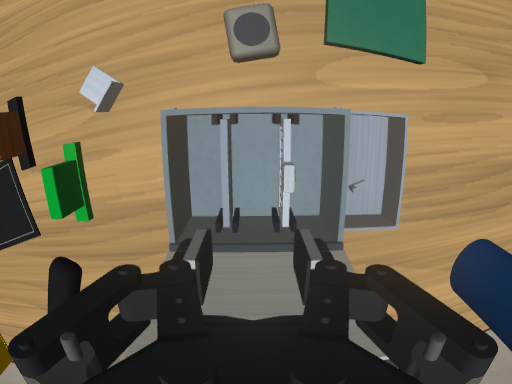

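Looking into the open box, the filter with its pull tab at (290,178) is in the left (+y) slot. The plain blank is at u≈226.

```bash
python3 - <<'E'
from h import *
s=r.sense();f=r.grab_frame('wrist');I=f['img']
P=wcast(f,s,[(290,178),(290,165),(290,191)],92);print(np.round(P,1),'expected',box(0,35))
g=cv2.cvtColor(I,cv2.COLOR_BGR2GRAY)[178,270:305];print(g)
plan([*P[0,:2],236],-0.118)
E
```

```text
[[573.  195.3  92. ]
 [559.2 196.6  92. ]
 [587.1 194.1  92. ]] expected [571.12042232 189.75661261]
[135 135 133 133 133 132 132 132 121 173 153  95 102 123 199 192 189 188
 192 195 195 194 192 179 145 134 134 134 133 133 132 133 133 133 133]
pos [569.1 155.6 426.6] yaw 3.024 tool-yaw -0.0 q6 -1.19 then cm [ 0.08  3.99 19.06] F [-1.2 -0.5  0.8] open 0.502 grip 0.0 t 21.15
```

Call:
apply_moves:
  deltas:
    - {"claw": 0.2,"delta_pos": [0,3.8,0],"yaw": 0}
    - {"claw": 0.2,"delta_pos": [0,0,4],"yaw": 0}
    - {"claw": 0.2,"delta_pos": [0,0,4],"yaw": 0}
    - {"claw": 0.2,"delta_pos": [0,0,4],"yaw": 0}
    - {"claw": 0.2,"delta_pos": [0,0,0],"yaw": 0}
    - {"claw": 0.2,"delta_pos": [0,0,3],"yaw": 0}
    - {"claw": 0.2,"delta_pos": [0,0,3.5],"yaw": 0}
    - {"claw": 0.2,"delta_pos": [0,0,0],"yaw": 0}

```text
clock: 22.15
eef_pos: [573.0, 193.2, 239.8]
tcp_rot: [-3.141, -0.001, 3.023]
contact_force: [-0.4, 0.8, 0.9]
opening: 0.398
grasp_force: 0.0
```

Call:
apply_moves:
  deltas:
    - {"claw": 0.2,"delta_pos": [0,0,0],"yaw": 0}
    - {"claw": 1,"delta_pos": [0,0,0],"yaw": 0}
    - {"claw": 1,"delta_pos": [0,0,0],"yaw": 0}
    - {"claw": 1,"delta_pos": [0,0,0],"yaw": 0}
    - {"claw": 1,"delta_pos": [0,0,0],"yaw": 0}
  grip_force: 50

```text
clock: 22.78
eef_pos: [573.7, 193.4, 241.5]
tcp_rot: [3.14, 0.003, 3.024]
contact_force: [-1.2, -0.1, 8.7]
opening: 0.128
grasp_force: 50.4
```

Call:
apply_moves:
  deltas:
    - {"claw": 1,"delta_pos": [0,0,-1],"yaw": 0}
    - {"claw": 1,"delta_pos": [0,0,-2],"yaw": 0}
    - {"claw": 1,"delta_pos": [0,0,-2],"yaw": 0}
    - {"claw": 1,"delta_pos": [0,0,-2.5],"yaw": 0}
    - {"claw": 1,"delta_pos": [0,0,-2.5],"yaw": 0}
    - {"claw": 1,"delta_pos": [0,0,-3],"yaw": 0}
    - {"claw": 1,"delta_pos": [0,0,-3],"yaw": 0}
    - {"claw": 1,"delta_pos": [0,0,0],"yaw": 0}

```text
clock: 23.78
eef_pos: [573.4, 193.4, 402.5]
tcp_rot: [3.139, 0.005, 3.023]
contact_force: [0.3, -0.2, -2.4]
opening: 0.133
grasp_force: 49.0
```

```bash
python3 - <<'E'
from h import *
plan([577.8,-314.7,345],-0.118)
E
```

```text
pos [573.4 193.4 402.5] yaw 3.023 tool-yaw -0.0 q6 -1.13 then cm [ -6.42 -50.4    5.75] F [ 0.3 -0.2 -2.4] open 0.133 grip 49.0 t 23.77
```

Call:
apply_moves:
  deltas:
    - {"claw": 1,"delta_pos": [-0.3,-2.4,0],"yaw": 0}
    - {"claw": 1,"delta_pos": [-0.5,-4,0],"yaw": 0}
    - {"claw": 1,"delta_pos": [-0.5,-4,0],"yaw": 0}
    - {"claw": 1,"delta_pos": [-0.5,-4,0],"yaw": 0}
    - {"claw": 1,"delta_pos": [-0.5,-4,0],"yaw": 0}
    - {"claw": 1,"delta_pos": [-0.5,-4,0],"yaw": 0}
    - {"claw": 1,"delta_pos": [-0.5,-4,0],"yaw": 0}
    - {"claw": 1,"delta_pos": [-0.5,-4,0],"yaw": 0}

```text
clock: 24.78
eef_pos: [574.2, -114.4, 398.2]
tcp_rot: [3.141, -0.002, 3.023]
contact_force: [-0.1, 0.9, -0.7]
opening: 0.128
grasp_force: 49.0
```

Call:
apply_moves:
  deltas:
    - {"claw": 1,"delta_pos": [-0.5,-4,0],"yaw": 0}
    - {"claw": 1,"delta_pos": [-0.5,-4,0],"yaw": 0}
    - {"claw": 1,"delta_pos": [-0.5,-4,0.8],"yaw": 0}
    - {"claw": 1,"delta_pos": [-0.5,-4,1],"yaw": 0}
    - {"claw": 1,"delta_pos": [-0.6,-2.5,1],"yaw": 0}
    - {"claw": 1,"delta_pos": [-0.5,-1.5,1],"yaw": 0}
    - {"claw": 1,"delta_pos": [0,0,1],"yaw": 0}
    - {"claw": 1,"delta_pos": [0,0,1],"yaw": 0}

```text
clock: 25.78
eef_pos: [582.0, -314.4, 340.4]
tcp_rot: [3.141, -0.001, 3.024]
contact_force: [-0.2, -0.2, -2.2]
opening: 0.129
grasp_force: 49.1
```

```bash
python3 - <<'E'
from h import *
plan([577.8,-314.7,345],-0.118)
f=r.grab_frame('top');g=r.grab_frame('scene')
cv2.imwrite('pics/end.png',np.hstack([cv2.resize(f['img'][80:260,110:380],(400,267)),cv2.resize(g['img'][80:280,130:430],(400,267))]))
E
```

```text
pos [ 582.  -314.4  340.4] yaw 3.024 tool-yaw 0.001 q6 -1.95 then cm [ 0.42 -0.08 -0.46] F [-0.2 -0.2 -2.2] open 0.129 grip 49.1 t 25.77
```

View pics/end.png

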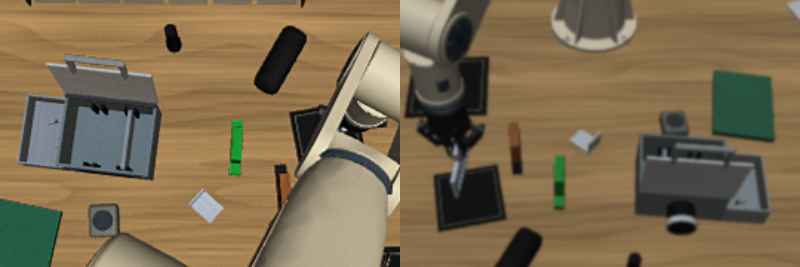

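The filter is held over the smaller mat at (465,180) in the right half. The cover stands open, the blank is in its slot and the scraper is upright on the bench. I'll let it settle, then hand in.

Call:
apply_moves:
  deltas:
    - {"claw": 1,"delta_pos": [0,0,0],"yaw": 0}
    - {"claw": 1,"delta_pos": [0,0,0],"yaw": 0}
    - {"claw": 1,"delta_pos": [0,0,0],"yaw": 0}
    - {"claw": 1,"delta_pos": [0,0,0],"yaw": 0}

```text
clock: 26.38
eef_pos: [582.0, -315.4, 341.6]
tcp_rot: [-3.141, 0.0, 3.024]
contact_force: [0.3, 0.5, -2.5]
opening: 0.131
grasp_force: 49.1
```

```bash
python3 -c "
from rig import r
print(r.sign_off())"
```

```text
the job is handed in; nothing more can be done
None
```

Handed in at about 26 s, with no verdict returned: all three offcuts are in the trough, the scraper is on the bench, the cover stands open and the filter is held over the smaller mat; note that I viewed 11 pictures, one over the limit of 10.

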